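# Press the wax puck home in its mould with the reversible ratchet lever

### The arm

A 6-joint arm with a two-finger parallel gripper is mounted at the origin on the work surface. World frame = base frame: x ahead of the robot, y to its left, z up, the work surface at z = 0. Lengths are in mm, angles in rad, forces in N, time in s.
With the tool pointing down it reaches from about 300 to 850 mm from the base axis. Payload 4.2 kg.
Tool frame: the origin (TCP) lies at the very end of the fingers, on their centre line; the grasp point (between the pads) lies 19 mm behind it; z points along the fingers, x is the direction in which the jaws open and shut, and the axes are right-handed (so a half turn about z gives the same grasp; the last joint's range is limited). The gripper opens to 91 mm and grips with 3 to 60 N. Pads are 32 mm wide; open, the fingers measure 118 mm over their backs; the gripper's body (76 mm by 178 mm) begins 60 mm behind the grasp point.
Start: joints at [1.097, 0.32, 1.565, -0, 1.257, -0.02], TCP at [252.075, 516.818, 213.976] pointing down, gripper open.
Joint ranges: [-3.11, 3.11], [-0.84, 2.01], [0.21, 2.61], [-1.34, 4.49], [0.05, 2.63], [-2.56, 2.56]. Speed limits (rad/s): [2.57, 2.57, 3.14, 3.14, 3.14, 3.14].

### API

Orientations are given as a unit quaternion [w, x, y, z].
In Python, from workcell import arm, cams gives the robot as it stands.
- The arm moves only by the shell command python3 -m pendant 'ROWS' [FORCE]. ROWS is JSON, a list of rows, each an object of numbers: "gripper": the opening, from -1 (shut) to 1 (fully open), so that 0 is half open; "x", "y", "z": the shift along the world's x, y, z in mm; "wx", "wy", "wz": the turn, a rotation vector about the world's x, y, z in rad. In form: [{"gripper": .., "x": .., "y": .., "z": .., "wx": .., "wy": .., "wz": ..}, ...]. A call has 1 to 12 rows; each row shifts and turns the commanded pose from where the row before left it; what a row does not reach is not made up. A row lasts 1/8 s, in which the tool goes at most 62.5 mm and 10.7 degrees, less where a joint would pass 70% of its speed; a pose out of reach is approached as far as the arm can. A call with a gripper value outside its range is refused whole. The fingers move at their own pace and stop on an object; FORCE is the grip in N (left out, the last holds). Time passes only in rows, so rows that do not move let the fingers close. It gives the time, the measured TCP pose, the force and the opening at its end, in the units of the state.
- arm.state(): the state, without advancing time (a new reading comes with each control period).
- cams.snapshot(name): name is "scene" or "side" or "wrist"; returns a dict with "image" (384x512x3 uint8, red, green, blue), "range_z" (384x512 float32, mm along the optical axis (not along the pixel's ray), 0 where there is no reading), "fx", "fy", "cx", "cy" (pixels), "extrinsics" (4x4, takes a point from camera to world coordinates). Camera axes: x right, y down, z forward; pixel columns grow to the right and rows downward; lengths in mm; the calibration is good to about 2 mm. The wrist camera is an equidistant fisheye: a pixel r from the principal point sees the ray r / f radians off the axis. A picture is of the moment at which its call begins.
- arm.job_done(): hands the job in, once; it reports no verdict.
The state is a dict: "time": time; "joints": joint angles; "qvel": joint speeds; "effort": joint torques, N m; "tool_pos": TCP position; "orientation": TCP orientation; "contact_force": force on the tool from outside, world axes, zero at the start; "wrist_torque": the same for the moment, N m; "opening": finger opening in mm.
Only numpy, scipy, OpenCV 4.12 (cv2) and the standard library are available. Lean on these libraries where they do the work, as an engineer would, in place of code of your own. Each camera call takes 0.05 s, during which the arm holds its last target.

### The job

The puck press on the wax counter is still set to raise. Flip the direction pawl on its ratchet lever over to the lowering side, then swing the lever back and forth to wind the ram down until the wax puck sits fully home in its mould and the lever comes up firm, about 15 N at the grip; do not force it to 20 N or the puck cracks. Then let go, leaving the pawl on lowering and the ram clamped on the puck, and leave the plate with the spare puck, the cork and the brush alone.

Things in the scene. Friction and masses are not known exactly. Their poses are not given: they have to be found in the camera images.
- press: Bolted-down black iron screw press: bed 200 x 250 mm, columns 92 mm each side of the screw axis, crosshead top 184 mm up, column nuts to 202 mm. Origin: centre of the bed's underside, below the vertical screw axis; z up, y along the crosshead, the lever at mid swing points along -x. The wheel's cap is 218 mm up; the screw, 24 mm thick, stands up through it to about 260 mm.
- wheel (a joint): Turn of the steel ratchet wheel round the screw (84 mm across, 24 teeth), rad, positive = clockwise seen from above = ram down, 36 mm a turn. The lever's pawl turns it; it stays where it is left and holds the ram under load. From the start it takes 1.9 to 2.5 rad until the puck is home, more than one full swing.
- lever (a joint): Swing of the black iron lever about the screw axis, rad; positive = clockwise seen from above (lever pointing at the robot: towards the robot's left), 0 = along the press's -x, stops at -0.9 and 0.9. Flat bar 26 mm wide, top face 197 mm up; stays where it is left. With the pawl on lowering it drives the wheel when swung to positive and clicks back the other way (0.26 rad a tooth: up to that is lost per reversal).
- lever_grip (a point): Centre of the upright birch grip at the lever's end: round, 28 mm thick, 66 mm tall, 175 mm from the screw axis; its -x points outward along the lever. Force here, square to the lever: clicking back 2 to 3 N; driving 7 to 10 N until the puck is home, then climbing about 0.6 N per mm of grip travel. 15 N is properly firm (counts from 11 N); at 20 N the puck cracks. Stays tight when let go; a back stroke slackens it.
- lever_pivot (a point): Point on the screw axis at the height of the lever's top face (197 mm above the counter): the centre about which the lever and its grip swing.
- pawl (a joint): Rocking of the double-ended direction pawl on the lever, rad, -0.28 to 0.28; a spring snaps it to either side of 0. Negative = raising (as found), positive = lowering = thumb tab pushed to the side to which the lever swings positive (lever pointing at the robot: to the robot's left). A toe may rest on a tooth at about 0.17 and drops in to 0.28 when the lever moves.
- pawl_tab (a point): Grip point of the pawl's upright thumb tab: a steel fin 10 mm thick (across the lever) and 16 mm long (along it), top 14 mm above this point, free 20 mm below it down to the pawl's tail; 97 mm from the screw axis and 30 mm outward of the pawl's own pivot on the lever's centre line. Side to side it travels 17 mm; that takes about 2 N, and the lever stays put below about 3 N there.
- ram: Steel ram: the screw, with a round presser foot 54 mm across at its lower end, above the mould. Origin: centre of the foot's underside. It only moves up and down; at the start it is 2 to 8 mm above the puck.
- puck: Round violet wax puck, 60 mm across and 28 mm thick, stuck in the bore of the round steel mould (88 mm across) on the bed, standing 6 to 9 mm proud. Origin: centre of its underside, 32.5 mm above the counter when the puck is fully home (top flush with the mould's rim, 60 mm above the counter).
- plate: Bystander: round pewter warming plate, 170 mm across, 16 mm high, left of the press. Origin under its centre.
- spare: Bystander: spare wax puck, 60 mm across, 24 mm thick, lying on the pewter plate. Origin under its centre.
- cork: Bystander: cork polishing block, 100 x 45 x 32 mm, right of the press. Origin under its centre.
- brush: Bystander: hand brush, 180 mm long, lying right of the press.

How it is judged (in metres and radians):
On the way, in this order (a step that is already met when the one before it is completed fails the run):
1. the pawl is flipped over to the lowering side (value of joint pawl above 0.1 rad), for 0.2 s.
2. the puck is home in its mould and the ram bears firmly on it (over 100 N, about 10 N at the grip) (z of puck in the frame of press below 0.0333 m and contact force between ram and puck above 100 N), for 0.1 s.
At the end, for the whole second after the job is handed in: the puck is within 0.8 mm of fully home in the mould, the ram stays clamped on it with over 60 N, the pawl is still on the lowering side and the released lever is at rest (z of puck in the frame of press below 0.0333 m and contact force between ram and puck above 60 N and value of joint pawl above 0.1 rad and velocity of joint lever between -0.1 and 0.1 rad/s); the robot touches nothing.
It fails at once if the puck is cracked: the ram presses on it with over 450 N (about 20 N at the grip) (contact force between ram and puck above 450 N).
It fails at once if the plate, the spare puck, the cork or the brush is shifted by more than 30 mm (distance of any of plate, spare, cork, brush from where it was at the start of the episode above 0.03 m).
It also fails if it takes over 69 s, if anything falls off the work surface, if the arm or the gripper's body presses on something with over 40 N, if the wrist force passes 120 N, or if a joint passes its speed limit or range.

## Working session

There is one attempt and no reset: what is moved stays moved. The work goes in short steps, Python scripts to look and compute and a shell command to move; the robot and the scene stay as the last step left them, time stands still between calls to the robot, and variables do not carry over. Pictures are saved under pics/ and viewed, and the job is handed in when it is done.

```bash
ls; mkdir -p pics; python3 - <<'E'
from workcell import arm,cams
import cv2,numpy as np
print(arm.state())
for n in("scene","side","wrist"):
    s=cams.snapshot(n); cv2.imwrite(f"pics/{n}0.png",s["image"][:,:,::-1]); np.savez(f"{n}0.npz",**s)
    print(n,s["fx"],s["fy"],s["cx"],s["cy"],np.round(s["extrinsics"],3).tolist())
E
```

```text
pics
{'time': 0.0, 'joints': array([ 1.09699131e+00,  3.20324809e-01,  1.56571547e+00, -3.93899302e-05,
        1.25737136e+00, -1.99805754e-02]), 'qvel': array([-0.00137577,  0.00120709,  0.00283773,  0.00074047, -0.0014285 ,
        0.0010983 ]), 'effort': array([-4.51095202e-04, -4.12480116e+01, -2.31975496e+01,  7.29323085e-02,
        4.56687680e-02, -1.24244866e-04]), 'tool_pos': array([251.84884104, 516.33777745, 213.0872299 ]), 'orientation': array([ 4.82515421e-04,  8.48054808e-01,  5.29907742e-01, -7.71171618e-04]), 'contact_force': array([ 0.95530902, -0.36582595,  0.15361694]), 'wrist_torque': array([0.01465908, 0.0057232 , 0.02804815]), 'opening': 91.03466679594489}
scene 374.21488903541217 374.21488903541217 247.874526922795 190.4624317564679 [[0.258, 0.774, -0.578, 1245.555], [0.966, -0.197, 0.168, -197.709], [0.016, -0.602, -0.798, 1106.56], [0.0, 0.0, 0.0, 1.0]]
side 374.49521174267556 374.49521174267556 255.00984524228087 191.89512713548984 [[0.689, -0.414, 0.595, -103.609], [-0.725, -0.387, 0.57, -624.014], [-0.005, -0.824, -0.566, 765.988], [0.0, 0.0, 0.0, 1.0]]
wrist 297.3186396354542 297.3186396354542 253.66912149759509 192.28646390021342 [[0.439, 0.868, 0.233, 186.206], [0.899, -0.423, -0.116, 546.897], [-0.002, 0.26, -0.966, 384.659], [0.0, 0.0, 0.0, 1.0]]
```

View pics/scene0.png

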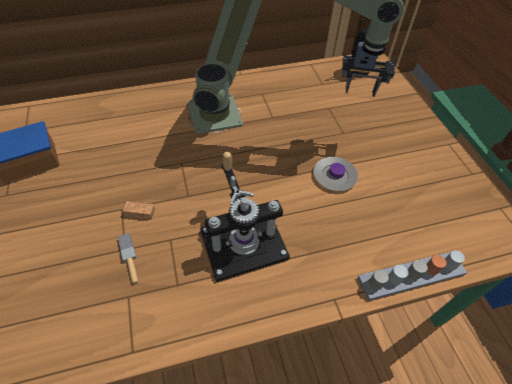

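View pics/side0.png

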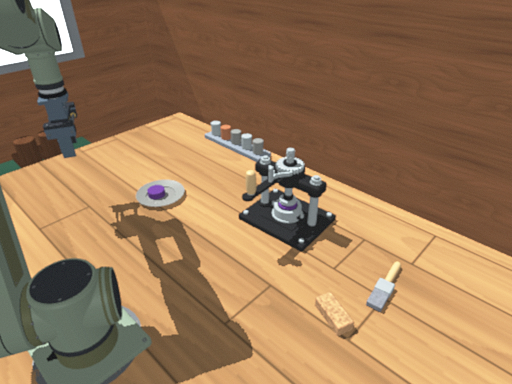

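View pics/wrist0.png

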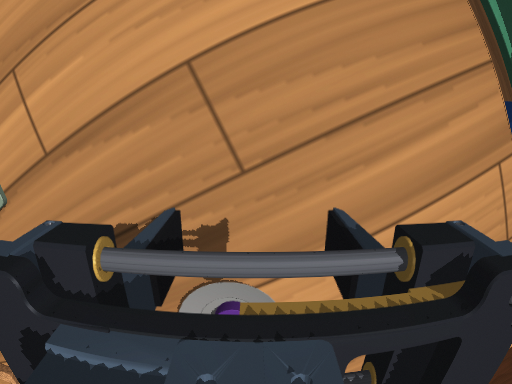

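The scene view shows the press at about (244,235), the grip at (228,160), the plate at (335,174), and the cork and brush at (138,211) and (130,258). I'll zoom in next.

```bash
cat > h.py <<'E'
import numpy as np
from workcell import arm,cams
import cv2
def proj(s,p):
    T=np.linalg.inv(s["extrinsics"]); q=T[:3,:3]@np.array(p,float)+T[:3,3]
    return (s["fx"]*q[0]/q[2]+s["cx"],s["fy"]*q[1]/q[2]+s["cy"])
def ray(s,u,v):
    d=np.array([(u-s["cx"])/s["fx"],(v-s["cy"])/s["fy"],1.]); E=s["extrinsics"]
    return E[:3,3],E[:3,:3]@d
def onz(s,u,v,z):
    o,d=ray(s,u,v); return o+d*(z-o[2])/d[2]
def pt(s,u,v):
    o,d=ray(s,u,v); return o+d*s["range_z"][int(round(v)),int(round(u))]
def crop(s,x0,y0,x1,y1,k,name):
    cv2.imwrite(name,cv2.resize(s["image"][y0:y1,x0:x1,::-1],None,fx=k,fy=k,interpolation=cv2.INTER_CUBIC))
E
python3 - <<'E'
from h import *
a=dict(np.load("scene0.npz"));b=dict(np.load("side0.npz"))
crop(a,190,140,300,290,5 and 4,"pics/sc1.png");crop(b,230,130,350,250,5,"pics/sd1.png")
E
```

```text
(no output)
```

View pics/sc1.png

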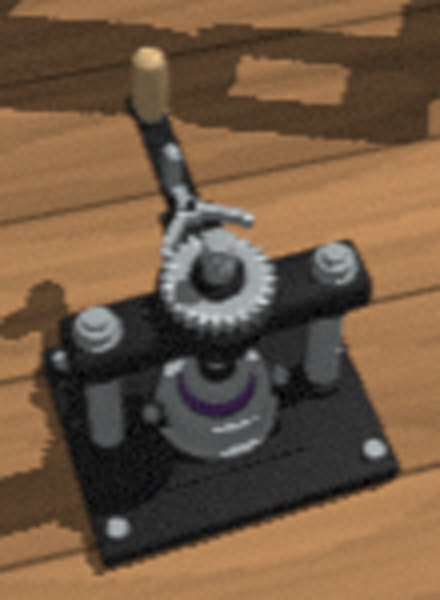

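View pics/sd1.png

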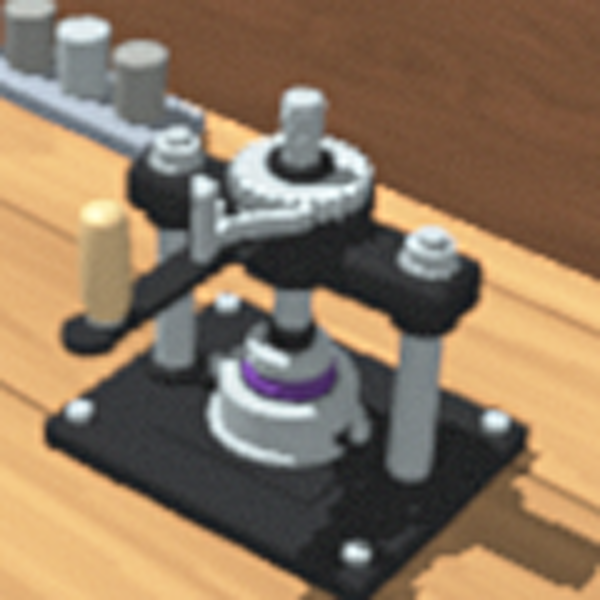

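```bash
python3 - <<'E'
from h import *
from scipy.optimize import least_squares
a=dict(np.load("scene0.npz"));b=dict(np.load("side0.npz"))
A=lambda x,y:(190+x/4,140+y/4); B=lambda x,y:(230+x/5,130+y/5)
def tri(pa,pb):
    o1,d1=ray(a,*pa);o2,d2=ray(b,*pb)
    s=np.linalg.lstsq(np.c_[d1,-d2],o2-o1,rcond=None)[0]
    p,q=o1+s[0]*d1,o2+s[1]*d2
    return np.round((p+q)/2,1),round(np.linalg.norm(p-q),1)
for n,pa,pb in [("nutN",A(97,318),B(432,240)),("nutP",A(336,257),B(178,137)),("screwtop",A(221,262),B(304,95)),("griptop",A(150,58),B(103,213)),("gripbot",A(150,115),B(106,312)),("tabtop",A(171,152),B(205,184))]:
    print(n,tri(pa,pb))
print(onz(a,*A(97,318),202),onz(a,*A(336,257),202)); print(onz(b,*B(432,240),202),onz(b,*B(178,137),202))
print("grip",onz(a,*A(150,55),263),onz(b,*B(103,210),263))
for im,s in(("a",a),("b",b)):
  g=s["image"].astype(int)
E
```

```text
nutN (array([ 664.3, -128.6,  196.4]), np.float64(2.7))
nutP (array([654.7,  55.4, 196. ]), np.float64(0.2))
screwtop (array([670.4, -34.1, 249. ]), np.float64(9.6))
griptop (array([484.5, -45.2, 259.6]), np.float64(0.8))
gripbot (array([486.2, -46.4, 196.4]), np.float64(2.0))
tabtop (array([563.7, -47.2, 242.7]), np.float64(1.7))
[ 667.2013807  -127.78336606  202.        ] [658.70194798  53.61862306 202.        ]
[ 656.68132195 -134.96490853  202.        ] [646.74116336  48.39344024 202.        ]
grip [484.18796907 -44.80435604 263.        ] [482.64024662 -47.54444792 263.        ]
```

Checks: the nuts are 184 mm apart, as given. The grip is 175 mm and the tab 97 mm from the axis at (660,-36.6), and lever ≈ 0. The tab sits on the -y (raising) side, as expected. I'm moving above its -y side with the fingers shut.

```bash
python3 -m pendant '[{"gripper":-1,"x":10,"y":-20,"z":50},{"gripper":-1,"x":20,"y":-35,"z":40,"wz":0.1},{"gripper":-1,"x":28,"y":-54,"wz":0.1},{"gripper":-1,"x":28,"y":-54,"wz":0.1},{"gripper":-1,"x":28,"y":-54,"wz":0.154},{"gripper":-1,"x":28,"y":-54},{"gripper":-1,"x":28,"y":-54},{"gripper":-1,"x":28,"y":-54},{"gripper":-1,"x":28,"y":-54},{"gripper":-1,"x":28,"y":-54},{"gripper":-1,"x":28,"y":-54},{"gripper":-1,"x":28,"y":-54}]' 20
```

```text
schema error: expected keys gripper, x, y, z, wx, wy, wz
```

```bash
python3 -m pendant '[{"gripper":-1,"x":10,"y":-20,"z":50,"wx":0,"wy":0,"wz":0},{"gripper":-1,"x":20,"y":-35,"z":40,"wx":0,"wy":0,"wz":0.1},{"gripper":-1,"x":28,"y":-54,"z":0,"wx":0,"wy":0,"wz":0.1},{"gripper":-1,"x":28,"y":-54,"z":0,"wx":0,"wy":0,"wz":0.1},{"gripper":-1,"x":28,"y":-54,"z":0,"wx":0,"wy":0,"wz":0.154},{"gripper":-1,"x":28,"y":-54,"z":0,"wx":0,"wy":0,"wz":0},{"gripper":-1,"x":28,"y":-54,"z":0,"wx":0,"wy":0,"wz":0},{"gripper":-1,"x":28,"y":-54,"z":0,"wx":0,"wy":0,"wz":0},{"gripper":-1,"x":28,"y":-54,"z":0,"wx":0,"wy":0,"wz":0},{"gripper":-1,"x":28,"y":-54,"z":0,"wx":0,"wy":0,"wz":0},{"gripper":-1,"x":28,"y":-54,"z":0,"wx":0,"wy":0,"wz":0},{"gripper":-1,"x":28,"y":-54,"z":0,"wx":0,"wy":0,"wz":0}]' 20
```

```text
time: 1.65
tool_pos: [562.5, -79.7, 303.7]
orientation: [-0.0, 0.708, 0.707, 0.0]
contact_force: [1.2, 0.1, -0.5]
opening: 0.7
```

```bash
python3 -m pendant '[{"gripper":-1,"x":0,"y":0,"z":-40,"wx":0,"wy":0,"wz":0},{"gripper":-1,"x":0,"y":0,"z":-43,"wx":0,"wy":0,"wz":0},{"gripper":-1,"x":0,"y":0,"z":0,"wx":0,"wy":0,"wz":0}]' 
python3 - <<'E'
from h import *
print(arm.state()["tool_pos"],arm.state()["contact_force"])
a=cams.snapshot("scene");b=cams.snapshot("side")
A=cv2.resize(a["image"][130:250,180:290],None,fx=4,fy=4,interpolation=2);B=cv2.resize(b["image"][110:230,220:310],None,fx=4,fy=4,interpolation=2)
cv2.imwrite("pics/p2.png",np.hstack([A,B])[:,:,::-1])
E
```

```text
time: 2.02
tool_pos: [559.6, -77.7, 217.6]
orientation: [-0.003, 0.708, 0.707, -0.002]
contact_force: [0.6, 0.5, 0.7]
opening: 0.6
[559.56898911 -77.66223231 217.60281477] [0.58844418 0.45988236 0.72969931]
```

View pics/p2.png

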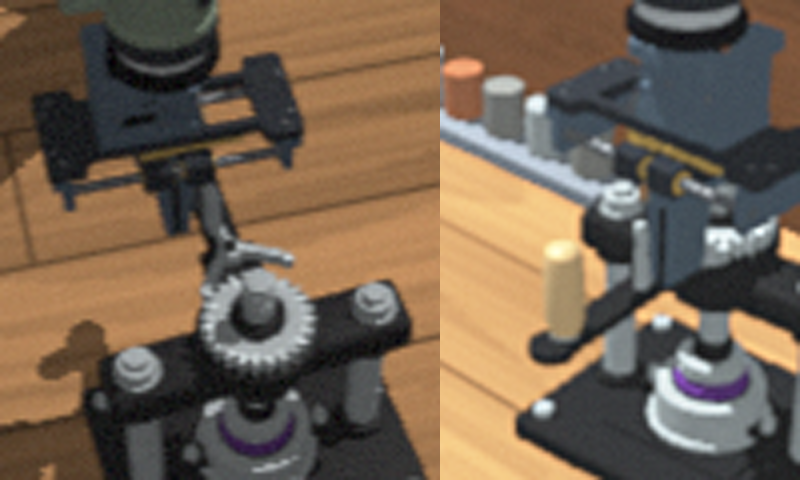

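The shut fingers stand right beside the tab on its -y side. Pushing it over now.

```bash
python3 -m pendant '[{"gripper":-1,"x":3,"y":6,"z":0,"wx":0,"wy":0,"wz":0},{"gripper":-1,"x":0,"y":6,"z":0,"wx":0,"wy":0,"wz":0},{"gripper":-1,"x":0,"y":3,"z":0,"wx":0,"wy":0,"wz":0},{"gripper":-1,"x":0,"y":3,"z":0,"wx":0,"wy":0,"wz":0}]' 
python3 -m pendant '[{"gripper":-1,"x":0,"y":2,"z":0,"wx":0,"wy":0,"wz":0},{"gripper":-1,"x":0,"y":2,"z":0,"wx":0,"wy":0,"wz":0}]' 
python3 -m pendant '[{"gripper":-1,"x":0,"y":2,"z":0,"wx":0,"wy":0,"wz":0},{"gripper":-1,"x":0,"y":1,"z":0,"wx":0,"wy":0,"wz":0}]' 
python3 - <<'E'
from h import *
print(arm.state()["tool_pos"],arm.state()["contact_force"])
a=cams.snapshot("scene");b=cams.snapshot("side")
A=cv2.resize(a["image"][130:250,180:290],None,fx=4,fy=4,interpolation=2);B=cv2.resize(b["image"][110:230,220:310],None,fx=4,fy=4,interpolation=2)
cv2.imwrite("pics/p3.png",np.hstack([A,B])[:,:,::-1])
E
```

```text
time: 2.62
tool_pos: [564.9, -59.5, 221.3]
orientation: [0.0, 0.707, 0.707, 0.0]
contact_force: [-0.4, 0.2, 0.0]
opening: 0.5
time: 2.88
tool_pos: [564.9, -55.6, 220.9]
orientation: [-0.0, 0.707, 0.707, 0.0]
contact_force: [1.0, -0.0, -0.3]
opening: 0.7
time: 3.12
tool_pos: [564.9, -53.0, 220.9]
orientation: [0.0, 0.707, 0.707, -0.0]
contact_force: [0.5, -1.8, -0.2]
opening: 0.4
[564.87585169 -53.04597006 220.89420698] [ 0.51092315 -1.82432903 -0.21787112]
```

View pics/p3.png

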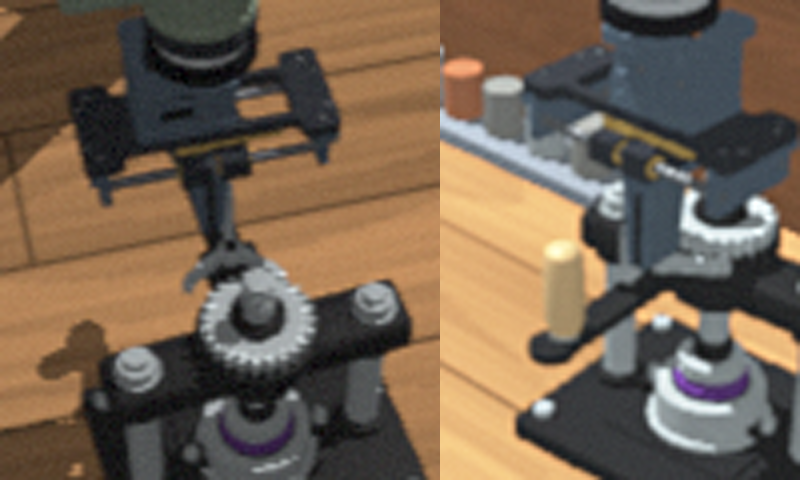

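The pawl has flipped: its visible arm now lies on the other side. Backing off, rising and moving over the grip.

```bash
python3 -m pendant '[{"gripper":-1,"x":0,"y":-12,"z":0,"wx":0,"wy":0,"wz":0},{"gripper":-1,"x":0,"y":-4,"z":30,"wx":0,"wy":0,"wz":0},{"gripper":-1,"x":-30,"y":10,"z":40,"wx":0,"wy":0,"wz":0},{"gripper":0.1,"x":-49,"y":14,"z":10,"wx":0,"wy":0,"wz":0.05},{"gripper":0.1,"x":0,"y":0,"z":0,"wx":0,"wy":0,"wz":0},{"gripper":0.1,"x":0,"y":0,"z":0,"wx":0,"wy":0,"wz":0}]' 
python3 - <<'E'
from h import *
print(arm.state()["tool_pos"],arm.state()["contact_force"])
a=cams.snapshot("scene");b=cams.snapshot("side")
A=cv2.resize(a["image"][130:250,180:290],None,fx=4,fy=4,interpolation=2);B=cv2.resize(b["image"][110:230,220:310],None,fx=4,fy=4,interpolation=2)
cv2.imwrite("pics/p4.png",np.hstack([A,B])[:,:,::-1])
E
```

```text
time: 3.98
tool_pos: [486.2, -45.2, 301.1]
orientation: [0.0, 0.69, 0.724, 0.0]
contact_force: [0.7, 0.3, -0.3]
opening: 27.5
[486.24716546 -45.24926565 301.09941913] [ 0.70933457  0.2596824  -0.25517336]
```

View pics/p4.png

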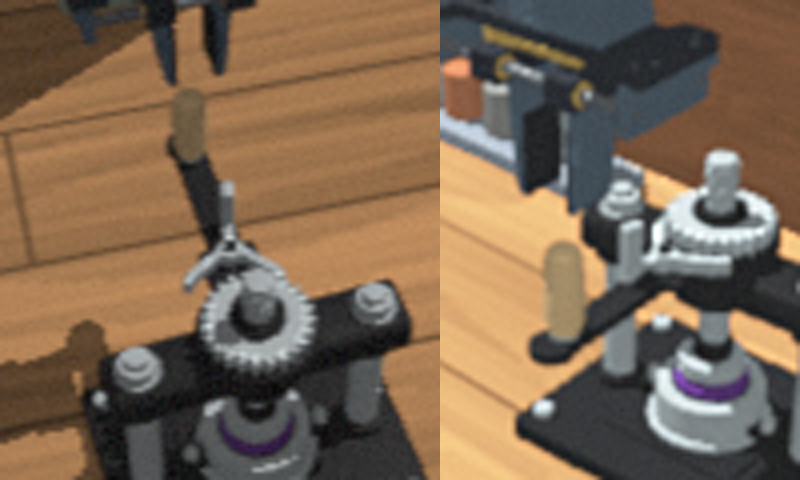

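The pawl is on lowering and the lever is unmoved. I'll wait for the jaws, descend around the grip and close.

```bash
python3 -m pendant '[{"gripper":0.2,"x":0,"y":0,"z":0,"wx":0,"wy":0,"wz":0},{"gripper":0.2,"x":0,"y":0,"z":0,"wx":0,"wy":0,"wz":0},{"gripper":0.2,"x":0,"y":0,"z":0,"wx":0,"wy":0,"wz":0},{"gripper":0.2,"x":0,"y":0,"z":-25,"wx":0,"wy":0,"wz":0},{"gripper":0.2,"x":0,"y":0,"z":-30,"wx":0,"wy":0,"wz":0},{"gripper":0.2,"x":0,"y":0,"z":-29,"wx":0,"wy":0,"wz":0},{"gripper":0.2,"x":0,"y":0,"z":0,"wx":0,"wy":0,"wz":0}]'; python3 -m pendant '[{"gripper":-0.6,"x":0,"y":0,"z":0,"wx":0,"wy":0,"wz":0},{"gripper":-0.6,"x":0,"y":0,"z":0,"wx":0,"wy":0,"wz":0},{"gripper":-0.6,"x":0,"y":0,"z":0,"wx":0,"wy":0,"wz":0},{"gripper":-0.6,"x":0,"y":0,"z":0,"wx":0,"wy":0,"wz":0}]' 25
```

```text
time: 4.95
tool_pos: [484.5, -44.6, 215.2]
orientation: [-0.002, 0.689, 0.724, -0.001]
contact_force: [-0.1, -1.2, 1.2]
opening: 55.2
time: 5.45
tool_pos: [486.5, -45.2, 218.0]
orientation: [0.001, 0.69, 0.724, 0.0]
contact_force: [-0.0, -0.4, 5.0]
opening: 27.6
```

```bash
python3 - <<'E'
import numpy as np
p=lambda t:175*np.array([np.cos(np.pi+.052-t),np.sin(np.pi+.052-t)])
for t in np.arange(-.9,.89,.1): print(round(t,1),round(t+.1,1),np.round(p(t+.1)-p(t),1), np.round(p(t)+[661.3,-36.1],1))
E
```

```text
-0.9 -0.8 [-13.7  10.8] [ 559.8 -178.7]
-0.8 -0.7 [-12.6  12.2] [ 546.1 -167.8]
-0.7 -0.6 [-11.3  13.4] [ 533.5 -155.6]
-0.6 -0.5 [-9.9 14.4] [ 522.2 -142.3]
-0.5 -0.4 [-8.4 15.3] [ 512.3 -127.9]
-0.4 -0.3 [-6.8 16.1] [ 503.9 -112.5]
-0.3 -0.2 [-5.2 16.7] [497.  -96.4]
-0.2 -0.1 [-3.5 17.1] [491.8 -79.7]
-0.1 -0.0 [-1.8 17.4] [488.3 -62.6]
-0.0 0.1 [-0.  17.5] [486.5 -45.2]
0.1 0.2 [ 1.7 17.4] [486.5 -27.7]
0.2 0.3 [ 3.4 17.2] [488.2 -10.3]
0.3 0.4 [ 5.1 16.7] [491.7   6.9]
0.4 0.5 [ 6.8 16.1] [496.8  23.6]
0.5 0.6 [ 8.4 15.4] [503.6  39.7]
0.6 0.7 [ 9.8 14.5] [511.9  55.1]
0.7 0.8 [11.2 13.4] [521.8  69.5]
0.8 0.9 [12.5 12.2] [533.   82.9]
```

```bash
python3 -m pendant '[{"gripper":-0.6,"x":0,"y":8.7,"z":0,"wx":0,"wy":0,"wz":-0.05},{"gripper":-0.6,"x":0,"y":8.8,"z":0,"wx":0,"wy":0,"wz":-0.05},{"gripper":-0.6,"x":1.7,"y":17.4,"z":0,"wx":0,"wy":0,"wz":-0.1},{"gripper":-0.6,"x":3.4,"y":17.2,"z":0,"wx":0,"wy":0,"wz":-0.1}]'; python3 - <<'E'
from h import *
print(arm.state()["tool_pos"],arm.state()["contact_force"],arm.state()["opening"])
a=cams.snapshot("scene")
A=cv2.resize(a["image"][130:250,180:290],None,fx=4,fy=4,interpolation=2)
cv2.imwrite("pics/p5.png",A[:,:,::-1])
E
```

```text
time: 5.95
tool_pos: [491.9, 5.8, 218.0]
orientation: [0.002, 0.791, 0.612, -0.0]
contact_force: [3.1, -7.9, 2.9]
opening: 27.5
[491.85122559   5.8296213  217.99828771] [ 3.0820574  -7.85200094  2.90264735] 27.49189115544594
```

View pics/p5.png

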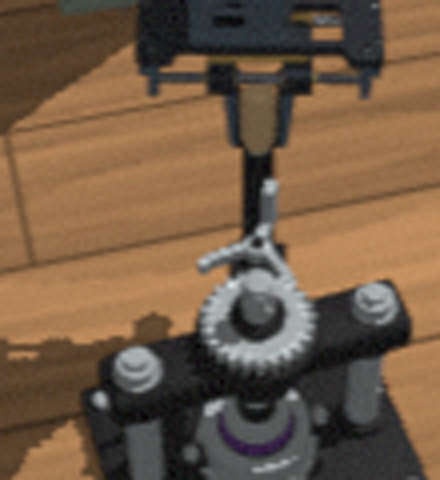

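The lever swings with the grip at about 8 N, which is the driving force. Continuing to about 0.83.

```bash
python3 -m pendant '[{"gripper":-0.6,"x":5.1,"y":16.7,"z":0,"wx":0,"wy":0,"wz":-0.1},{"gripper":-0.6,"x":6.8,"y":16.1,"z":0,"wx":0,"wy":0,"wz":-0.1},{"gripper":-0.6,"x":8.4,"y":15.4,"z":0,"wx":0,"wy":0,"wz":-0.1}]'; python3 -m pendant '[{"gripper":-0.6,"x":9.8,"y":14.5,"z":0,"wx":0,"wy":0,"wz":-0.1},{"gripper":-0.6,"x":11.2,"y":13.4,"z":0,"wx":0,"wy":0,"wz":-0.1},{"gripper":-0.6,"x":3.7,"y":3.8,"z":0,"wx":0,"wy":0,"wz":-0.03},{"gripper":-0.6,"x":0,"y":0,"z":0,"wx":0,"wy":0,"wz":0}]'
```

```text
time: 6.38
tool_pos: [512.3, 53.4, 218.0]
orientation: [0.003, 0.873, 0.487, -0.0]
contact_force: [2.2, -10.1, 4.6]
opening: 27.8
time: 6.88
tool_pos: [537.4, 84.8, 218.0]
orientation: [0.003, 0.923, 0.385, 0.001]
contact_force: [2.0, -8.6, 4.9]
opening: 27.4
```

```bash
python3 -m pendant '[{"gripper":-0.6,"x":-3.7,"y":-3.8,"z":0,"wx":0,"wy":0,"wz":0.03},{"gripper":-0.6,"x":-11.2,"y":-13.4,"z":0,"wx":0,"wy":0,"wz":0.1},{"gripper":-0.6,"x":-9.8,"y":-14.5,"z":0,"wx":0,"wy":0,"wz":0.1},{"gripper":-0.6,"x":-8.4,"y":-15.4,"z":0,"wx":0,"wy":0,"wz":0.1},{"gripper":-0.6,"x":-6.8,"y":-16.1,"z":0,"wx":0,"wy":0,"wz":0.1},{"gripper":-0.6,"x":-5.1,"y":-16.7,"z":0,"wx":0,"wy":0,"wz":0.1},{"gripper":-0.6,"x":-3.4,"y":-17.2,"z":0,"wx":0,"wy":0,"wz":0.1},{"gripper":-0.6,"x":-1.7,"y":-17.4,"z":0,"wx":0,"wy":0,"wz":0.1},{"gripper":-0.6,"x":0,"y":-17.5,"z":0,"wx":0,"wy":0,"wz":0.1}]'; python3 -m pendant '[{"gripper":-0.6,"x":1.8,"y":-17.4,"z":0,"wx":0,"wy":0,"wz":0.06},{"gripper":-0.6,"x":3.5,"y":-17.1,"z":0,"wx":0,"wy":0,"wz":0.06},{"gripper":-0.6,"x":5.2,"y":-16.7,"z":0,"wx":0,"wy":0,"wz":0.06},{"gripper":-0.6,"x":6.8,"y":-16.1,"z":0,"wx":0,"wy":0,"wz":0.06}]'; python3 - <<'E'
from h import *
print(arm.state()["joints"])
a=cams.snapshot("scene")
A=cv2.resize(a["image"][130:250,180:290],None,fx=4,fy=4,interpolation=2)
cv2.imwrite("pics/p6.png",A[:,:,::-1])
E
```

```text
time: 8.0
tool_pos: [486.3, -44.7, 218.0]
orientation: [0.0, 0.688, 0.726, 0.001]
contact_force: [2.0, 3.4, 3.7]
opening: 27.5
time: 8.5
tool_pos: [501.7, -111.7, 217.8]
orientation: [-0.002, 0.596, 0.803, 0.0]
contact_force: [-4.7, 2.7, 7.2]
opening: 28.0
[-2.42325707e-01  2.22593318e-01  1.69127719e+00  1.34521505e-03
  1.23070890e+00 -2.10710105e+00]
```

View pics/p6.png

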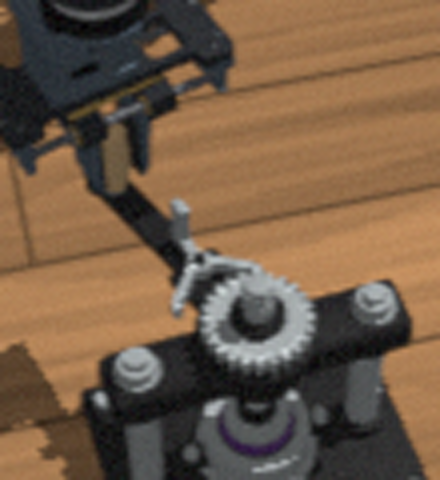

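```bash
python3 -m pendant '[{"gripper":-0.6,"x":8.4,"y":-15.3,"z":0,"wx":0,"wy":0,"wz":0.05},{"gripper":-0.6,"x":9.9,"y":-14.4,"z":0,"wx":0,"wy":0,"wz":0.05},{"gripper":-0.6,"x":11.3,"y":-13.4,"z":0,"wx":0,"wy":0,"wz":0.05},{"gripper":-0.6,"x":12.6,"y":-12.2,"z":0,"wx":0,"wy":0,"wz":0.05},{"gripper":-0.6,"x":4,"y":-3.2,"z":0,"wx":0,"wy":0,"wz":0},{"gripper":-0.6,"x":0,"y":0,"z":0,"wx":0,"wy":0,"wz":0}]'; python3 -c "
from h import *
print(arm.state()['joints'])"
```

```text
time: 9.3
tool_pos: [548.8, -171.3, 217.7]
orientation: [-0.0, 0.514, 0.858, -0.001]
contact_force: [-2.8, -1.1, 4.2]
opening: 27.7
[-3.21964375e-01  3.17728164e-01  1.55770675e+00 -1.17382498e-03
  1.26697355e+00 -2.38361331e+00]
```

```bash
cat > f.py <<'E'
from h import *
s=arm.state();d=s["tool_pos"][:2]-[661.3,-36.1];r=np.linalg.norm(d)
th=np.pi+.052-(np.arctan2(d[1],d[0])%(2*np.pi));u=d/r;t=np.array([u[1],-u[0]])
F=s["contact_force"][:2];print("theta %.3f r %.1f Ftang %.1f Frad %.1f"%(th,r,-F@t,F@u))
E
python3 -m pendant '[{"gripper":-0.6,"x":-4,"y":3.2,"z":0,"wx":0,"wy":0,"wz":0},{"gripper":-0.6,"x":-12.6,"y":12.2,"z":0,"wx":0,"wy":0,"wz":-0.05},{"gripper":-0.6,"x":-11.3,"y":13.4,"z":0,"wx":0,"wy":0,"wz":-0.05},{"gripper":-0.6,"x":-9.9,"y":14.4,"z":0,"wx":0,"wy":0,"wz":-0.05},{"gripper":-0.6,"x":-8.4,"y":15.3,"z":0,"wx":0,"wy":0,"wz":-0.05},{"gripper":-0.6,"x":-6.8,"y":16.1,"z":0,"wx":0,"wy":0,"wz":-0.06},{"gripper":-0.6,"x":-5.2,"y":16.7,"z":0,"wx":0,"wy":0,"wz":-0.06}]';python3 f.py; python3 -m pendant '[{"gripper":-0.6,"x":-3.5,"y":17.1,"z":0,"wx":0,"wy":0,"wz":-0.06},{"gripper":-0.6,"x":-1.8,"y":17.4,"z":0,"wx":0,"wy":0,"wz":-0.06},{"gripper":-0.6,"x":0,"y":17.5,"z":0,"wx":0,"wy":0,"wz":-0.1}]';python3 f.py
```

```text
time: 10.18
tool_pos: [487.8, -82.8, 217.5]
orientation: [0.0, 0.646, 0.764, -0.005]
contact_force: [-8.7, -14.0, 7.7]
opening: 27.4
theta -0.211 r 179.7 Ftang 11.3 Frad 12.1
time: 10.55
tool_pos: [481.7, -29.7, 217.3]
orientation: [-0.001, 0.726, 0.688, -0.005]
contact_force: [-9.5, -9.9, 7.6]
opening: 27.7
theta 0.088 r 179.7 Ftang 10.2 Frad 9.2
```

```bash
python3 -m pendant '[{"gripper":-0.1,"x":0,"y":0,"z":0,"wx":0,"wy":0,"wz":0},{"gripper":-0.1,"x":0,"y":0,"z":0,"wx":0,"wy":0,"wz":0},{"gripper":-0.1,"x":0,"y":0,"z":0,"wx":0,"wy":0,"wz":0}]';python3 f.py;python3 - <<'E'
from h import *
a=cams.snapshot("scene");b=cams.snapshot("side")
A=cv2.resize(a["image"][130:250,180:290],None,fx=4,fy=4,interpolation=2);B=cv2.resize(b["image"][110:230,220:310],None,fx=4,fy=4,interpolation=2)
cv2.imwrite("pics/p7.png",np.hstack([A,B])[:,:,::-1])
E
```

```text
time: 10.92
tool_pos: [486.0, -27.2, 216.8]
orientation: [-0.0, 0.725, 0.689, 0.0]
contact_force: [-0.3, 0.2, 1.0]
opening: 41.0
theta 0.103 r 175.5 Ftang -0.2 Frad 0.3
```

View pics/p7.png

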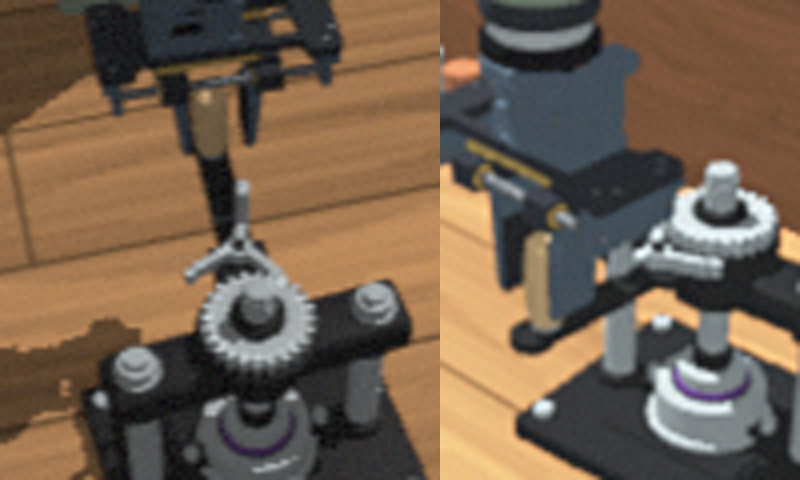

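```bash
python3 - <<'E'
from h import *
a=cams.snapshot("scene");b=cams.snapshot("side")
lo,hi=(14,30,110),(30,150,255)
out=[]
for n,s,(x0,y0,x1,y1) in(("scene",a,(215,145,245,172)),("side",b,(236,160,262,196))):
    c=s["image"][y0:y1,x0:x1]
    cv2.imwrite(f"pics/g_{n}.png",cv2.resize(c,None,fx=12,fy=12,interpolation=cv2.INTER_NEAREST)[:,:,::-1])
E
python3 -c "
import cv2,numpy as np
a=cv2.imread('pics/g_scene.png');b=cv2.imread('pics/g_side.png');h=max(a.shape[0],b.shape[0])
p=lambda i:np.pad(i,((0,h-i.shape[0]),(0,0),(0,0)))
cv2.imwrite('pics/g.png',np.hstack([p(a),p(b)]))"
```

```text
(no output)
```

View pics/g.png

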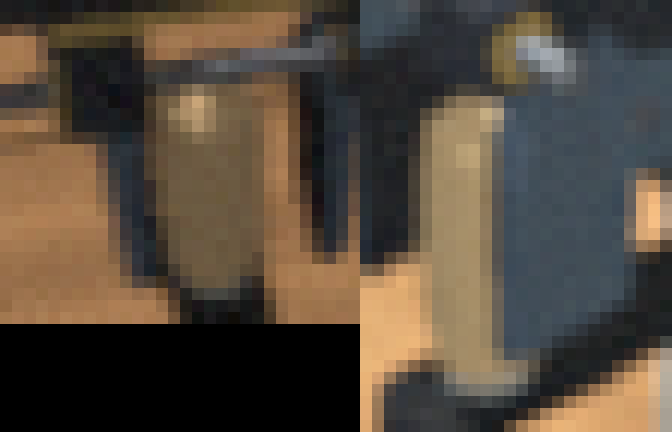

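```bash
python3 - <<'E'
from h import *
a=dict(np.load("scene0.npz"));b=dict(np.load("side0.npz"))
print(onz(a,227.6,161,230),onz(a,232.5,160.7,230),proj(a,(484.5,-45,230)),proj(a,(486,-27,230)))
for x in(480,484,488):print(proj(b,(x,-27,263)),proj(b,(x,-27,197)))
E
```

```text
[484.22673378 -45.42376076 230.        ] [486.73961945 -30.34067569 230.        ] (np.float64(227.75253732658933), np.float64(161.03896896404186)) (np.float64(233.48615371489595), np.float64(160.3312300783287))
(np.float64(244.2116874702043), np.float64(169.56495384001744)) (np.float64(244.73848082163886), np.float64(190.5592354724169))
(np.float64(245.29659238332562), np.float64(168.98409714354287)) (np.float64(245.78207948625808), np.float64(189.9504494098491))
(np.float64(246.37621081928742), np.float64(168.4060708201468)) (np.float64(246.82078031241034), np.float64(189.34452051440547))
```

The grip is still centred in the jaws; the arm had simply been bending under load. Regripping and driving on with force checks.

```bash
python3 -m pendant '[{"gripper":-0.6,"x":0,"y":-1,"z":0,"wx":0,"wy":0,"wz":0},{"gripper":-0.6,"x":0,"y":0,"z":0,"wx":0,"wy":0,"wz":0},{"gripper":-0.6,"x":0,"y":0,"z":0,"wx":0,"wy":0,"wz":0}]' 25;python3 f.py; python3 -m pendant '[{"gripper":-0.6,"x":0.8,"y":8.7,"z":0,"wx":0,"wy":0,"wz":-0.05},{"gripper":-0.6,"x":0.9,"y":8.7,"z":0,"wx":0,"wy":0,"wz":-0.05}]';python3 f.py;python3 -m pendant '[{"gripper":-0.6,"x":1.5,"y":8.6,"z":0,"wx":0,"wy":0,"wz":-0.05},{"gripper":-0.6,"x":1.9,"y":8.6,"z":0,"wx":0,"wy":0,"wz":-0.05}]';python3 f.py
```

```text
time: 11.5
tool_pos: [485.8, -29.2, 216.9]
orientation: [0.001, 0.725, 0.689, -0.001]
contact_force: [0.3, -4.7, -0.2]
opening: 27.9
theta 0.091 r 175.6 Ftang 4.7 Frad -0.4
time: 11.75
tool_pos: [487.4, -12.3, 216.9]
orientation: [0.001, 0.759, 0.651, -0.001]
contact_force: [-0.2, -7.6, -0.7]
opening: 27.8
theta 0.188 r 175.5 Ftang 7.6 Frad -0.8
time: 12.0
tool_pos: [490.9, 4.8, 216.9]
orientation: [0.001, 0.79, 0.613, -0.001]
contact_force: [0.0, -8.4, 0.0]
opening: 27.4
theta 0.287 r 175.3 Ftang 8.1 Frad -2.0
```

```bash
python3 -m pendant '[{"gripper":-0.6,"x":1.2,"y":4.2,"z":0,"wx":0,"wy":0,"wz":-0.025},{"gripper":-0.6,"x":1.3,"y":4.2,"z":0,"wx":0,"wy":0,"wz":-0.025}]';python3 f.py
```

```text
time: 12.25
tool_pos: [493.2, 13.1, 216.9]
orientation: [0.001, 0.805, 0.593, -0.001]
contact_force: [-0.6, -8.2, -1.4]
opening: 27.7
theta 0.337 r 175.1 Ftang 8.1 Frad -1.7
```

```bash
python3 -m pendant '[{"gripper":-0.6,"x":1.4,"y":4.2,"z":0,"wx":0,"wy":0,"wz":-0.025},{"gripper":-0.6,"x":1.4,"y":4.1,"z":0,"wx":0,"wy":0,"wz":-0.025}]';python3 f.py
```

```text
time: 12.5
tool_pos: [496.0, 21.3, 216.9]
orientation: [0.001, 0.82, 0.573, -0.001]
contact_force: [-1.0, -8.2, 0.0]
opening: 27.4
theta 0.386 r 175.0 Ftang 8.1 Frad -1.8
```

```bash
python3 -m pendant '[{"gripper":-0.6,"x":1.6,"y":4.0,"z":0,"wx":0,"wy":0,"wz":-0.025},{"gripper":-0.6,"x":1.7,"y":4.0,"z":0,"wx":0,"wy":0,"wz":-0.025}]';python3 f.py
```

```text
time: 12.75
tool_pos: [499.1, 29.4, 216.9]
orientation: [0.001, 0.834, 0.552, -0.001]
contact_force: [-1.5, -7.9, 0.1]
opening: 27.6
theta 0.436 r 174.9 Ftang 7.9 Frad -1.6
```

```bash
python3 -m pendant '[{"gripper":-0.6,"x":1.8,"y":3.9,"z":0,"wx":0,"wy":0,"wz":-0.025},{"gripper":-0.6,"x":1.9,"y":3.9,"z":0,"wx":0,"wy":0,"wz":-0.025}]';python3 f.py
```

```text
time: 13.0
tool_pos: [502.6, 37.2, 216.9]
orientation: [0.001, 0.847, 0.531, -0.002]
contact_force: [-1.4, -8.2, -0.4]
opening: 27.4
theta 0.485 r 174.8 Ftang 8.0 Frad -2.1
```

```bash
python3 -m pendant '[{"gripper":-0.6,"x":2.0,"y":3.9,"z":0,"wx":0,"wy":0,"wz":-0.025},{"gripper":-0.6,"x":2.1,"y":3.8,"z":0,"wx":0,"wy":0,"wz":-0.025}]';python3 f.py
```

```text
time: 13.25
tool_pos: [506.5, 44.9, 216.9]
orientation: [0.001, 0.86, 0.51, -0.002]
contact_force: [-2.2, -8.1, 1.0]
opening: 27.7
theta 0.534 r 174.7 Ftang 8.2 Frad -1.8
```

```bash
python3 -m pendant '[{"gripper":-0.6,"x":2.2,"y":3.8,"z":0,"wx":0,"wy":0,"wz":-0.025},{"gripper":-0.6,"x":2.3,"y":3.7,"z":0,"wx":0,"wy":0,"wz":-0.025}]';python3 f.py
```

```text
time: 13.5
tool_pos: [510.9, 52.4, 216.9]
orientation: [0.001, 0.873, 0.488, -0.002]
contact_force: [-3.3, -7.3, 1.0]
opening: 27.6
theta 0.584 r 174.5 Ftang 7.9 Frad -0.9
```

```bash
python3 - <<'E'
from h import *
b=cams.snapshot("side");crop(b,265,175,315,225,10,"pics/m1.png")
E
```

```text
(no output)
```

View pics/m1.png

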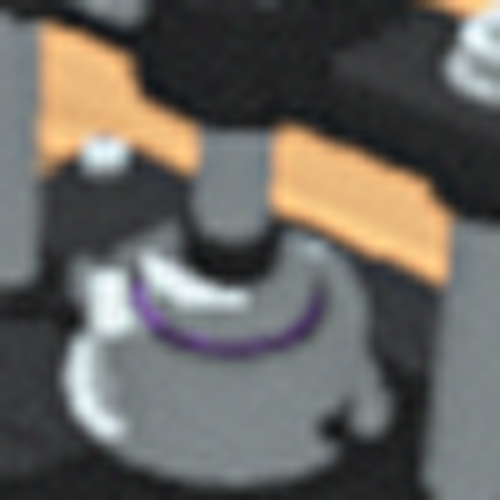

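Only a thin violet ring is left at the rim, so the puck is nearly home. Continuing in small steps.

```bash
python3 -m pendant '[{"gripper":-0.6,"x":2.4,"y":3.7,"z":0,"wx":0,"wy":0,"wz":-0.025},{"gripper":-0.6,"x":2.5,"y":3.6,"z":0,"wx":0,"wy":0,"wz":-0.025}]';python3 f.py
```

```text
time: 13.8
tool_pos: [515.6, 59.7, 216.9]
orientation: [0.001, 0.885, 0.466, -0.002]
contact_force: [-3.2, -7.8, 0.8]
opening: 27.5
theta 0.634 r 174.4 Ftang 8.3 Frad -1.7
```

```bash
python3 -m pendant '[{"gripper":-0.6,"x":2.5,"y":3.6,"z":0,"wx":0,"wy":0,"wz":-0.025},{"gripper":-0.6,"x":2.6,"y":3.5,"z":0,"wx":0,"wy":0,"wz":-0.025}]';python3 f.py
```

```text
time: 14.05
tool_pos: [520.7, 66.8, 216.9]
orientation: [0.001, 0.896, 0.444, -0.002]
contact_force: [-3.2, -8.2, 2.0]
opening: 28.1
theta 0.684 r 174.3 Ftang 8.5 Frad -2.3
```

```bash
python3 -m pendant '[{"gripper":-0.6,"x":2.7,"y":3.4,"z":0,"wx":0,"wy":0,"wz":-0.025},{"gripper":-0.6,"x":2.8,"y":3.4,"z":0,"wx":0,"wy":0,"wz":-0.025}]';python3 f.py
```

```text
time: 14.3
tool_pos: [526.1, 73.5, 216.9]
orientation: [0.001, 0.907, 0.421, -0.002]
contact_force: [-3.6, -8.5, 1.6]
opening: 27.4
theta 0.733 r 174.1 Ftang 8.9 Frad -2.5
```

```bash
python3 -m pendant '[{"gripper":-0.6,"x":2.9,"y":3.3,"z":0,"wx":0,"wy":0,"wz":-0.025},{"gripper":-0.6,"x":3,"y":3.3,"z":0,"wx":0,"wy":0,"wz":-0.025}]';python3 f.py
```

```text
time: 14.55
tool_pos: [531.9, 80.1, 216.9]
orientation: [0.001, 0.917, 0.398, -0.002]
contact_force: [-3.7, -7.4, 3.2]
opening: 27.7
theta 0.784 r 173.9 Ftang 8.0 Frad -2.2
```

Not home yet and the stop is near, so one more back stroke to about -0.2.

```bash
python3 -m pendant '[{"gripper":-0.6,"x":-9.6,"y":-11.2,"z":0,"wx":0,"wy":0,"wz":0.08},{"gripper":-0.6,"x":-9.8,"y":-14.5,"z":0,"wx":0,"wy":0,"wz":0.1},{"gripper":-0.6,"x":-8.4,"y":-15.4,"z":0,"wx":0,"wy":0,"wz":0.1},{"gripper":-0.6,"x":-6.8,"y":-16.1,"z":0,"wx":0,"wy":0,"wz":0.1},{"gripper":-0.6,"x":-5.1,"y":-16.7,"z":0,"wx":0,"wy":0,"wz":0.1},{"gripper":-0.6,"x":-3.4,"y":-17.2,"z":0,"wx":0,"wy":0,"wz":0.1},{"gripper":-0.6,"x":-1.7,"y":-17.4,"z":0,"wx":0,"wy":0,"wz":0.1},{"gripper":-0.6,"x":0,"y":-17.5,"z":0,"wx":0,"wy":0,"wz":0.1},{"gripper":-0.6,"x":1.8,"y":-17.4,"z":0,"wx":0,"wy":0,"wz":0.1},{"gripper":-0.6,"x":3.5,"y":-17.1,"z":0,"wx":0,"wy":0,"wz":0.08},{"gripper":-0.6,"x":0,"y":0,"z":0,"wx":0,"wy":0,"wz":0}]';python3 f.py
python3 -m pendant '[{"gripper":-0.6,"x":-1.7,"y":8.5,"z":0,"wx":0,"wy":0,"wz":-0.05},{"gripper":-0.6,"x":-1.7,"y":8.6,"z":0,"wx":0,"wy":0,"wz":-0.05}]';python3 f.py
```

```text
time: 15.92
tool_pos: [491.1, -79.3, 216.9]
orientation: [-0.002, 0.629, 0.777, -0.002]
contact_force: [-9.6, -2.3, 3.9]
opening: 27.6
theta -0.197 r 175.6 Ftang -0.1 Frad 9.9
time: 16.18
tool_pos: [487.7, -61.7, 216.9]
orientation: [-0.002, 0.668, 0.744, -0.002]
contact_force: [-7.3, -2.9, 2.3]
opening: 27.5
theta -0.094 r 175.5 Ftang 1.9 Frad 7.6
```

```bash
python3 -m pendant '[{"gripper":-0.6,"x":-0.9,"y":8.7,"z":0,"wx":0,"wy":0,"wz":-0.05}]';python3 f.py
python3 -m pendant '[{"gripper":-0.6,"x":-0.9,"y":8.7,"z":0,"wx":0,"wy":0,"wz":-0.05}]';python3 f.py
```

```text
time: 16.3
tool_pos: [486.7, -52.9, 216.9]
orientation: [-0.002, 0.687, 0.727, -0.002]
contact_force: [-6.0, -3.6, 3.3]
opening: 27.5
theta -0.044 r 175.4 Ftang 3.0 Frad 6.3
time: 16.42
tool_pos: [486.1, -44.5, 216.9]
orientation: [-0.001, 0.704, 0.71, -0.002]
contact_force: [-6.1, -5.9, 1.2]
opening: 27.8
theta 0.004 r 175.4 Ftang 5.6 Frad 6.4
```

```bash
python3 -m pendant '[{"gripper":-0.6,"x":0,"y":4.4,"z":0,"wx":0,"wy":0,"wz":-0.025},{"gripper":-0.6,"x":0,"y":4.4,"z":0,"wx":0,"wy":0,"wz":-0.025}]';python3 f.py
```

```text
time: 16.68
tool_pos: [486.0, -36.7, 216.8]
orientation: [-0.001, 0.722, 0.692, -0.003]
contact_force: [-7.1, -6.8, 3.4]
opening: 27.3
theta 0.049 r 175.3 Ftang 6.8 Frad 7.1
```

```bash
python3 -m pendant '[{"gripper":-0.6,"x":0.2,"y":4.4,"z":0,"wx":0,"wy":0,"wz":-0.025},{"gripper":-0.6,"x":0.2,"y":4.4,"z":0,"wx":0,"wy":0,"wz":-0.025}]';python3 f.py
```

```text
time: 16.92
tool_pos: [486.2, -28.0, 216.9]
orientation: [-0.001, 0.739, 0.674, -0.003]
contact_force: [-6.8, -8.0, 3.5]
opening: 27.6
theta 0.098 r 175.3 Ftang 8.3 Frad 6.5
```

```bash
python3 -m pendant '[{"gripper":-0.6,"x":0.4,"y":4.4,"z":0,"wx":0,"wy":0,"wz":-0.025},{"gripper":-0.6,"x":0.4,"y":4.3,"z":0,"wx":0,"wy":0,"wz":-0.025}]';python3 f.py
```

```text
time: 17.18
tool_pos: [486.9, -19.2, 216.9]
orientation: [-0.001, 0.755, 0.655, -0.003]
contact_force: [-6.8, -7.9, 4.2]
opening: 27.3
theta 0.148 r 175.2 Ftang 8.6 Frad 6.0
```

```bash
python3 -m pendant '[{"gripper":-0.6,"x":0.6,"y":4.4,"z":0,"wx":0,"wy":0,"wz":-0.025},{"gripper":-0.6,"x":0.7,"y":4.3,"z":0,"wx":0,"wy":0,"wz":-0.025}]';python3 f.py
```

```text
time: 17.42
tool_pos: [488.1, -10.5, 216.9]
orientation: [-0.001, 0.772, 0.636, -0.003]
contact_force: [-8.0, -7.0, 3.3]
opening: 27.3
theta 0.199 r 175.1 Ftang 8.1 Frad 6.9
```

```bash
python3 -m pendant '[{"gripper":-0.6,"x":0.8,"y":4.3,"z":0,"wx":0,"wy":0,"wz":-0.025},{"gripper":-0.6,"x":0.9,"y":4.3,"z":0,"wx":0,"wy":0,"wz":-0.025}]';python3 f.py
```

```text
time: 17.68
tool_pos: [489.6, -2.2, 216.8]
orientation: [-0.001, 0.787, 0.617, -0.004]
contact_force: [-7.9, -9.1, 4.3]
opening: 28.0
theta 0.247 r 175.0 Ftang 10.5 Frad 6.0
```

```bash
python3 -m pendant '[{"gripper":-0.6,"x":1,"y":4.3,"z":0,"wx":0,"wy":0,"wz":-0.025},{"gripper":-0.6,"x":1.1,"y":4.2,"z":0,"wx":0,"wy":0,"wz":-0.025}]';python3 f.py
```

```text
time: 17.92
tool_pos: [491.5, 5.9, 216.8]
orientation: [-0.001, 0.802, 0.597, -0.004]
contact_force: [-9.2, -9.4, 4.0]
opening: 28.1
theta 0.294 r 174.9 Ftang 11.4 Frad 6.6
```

The lever is firming up. Smaller steps now.

```bash
python3 -m pendant '[{"gripper":-0.6,"x":1,"y":3,"z":0,"wx":0,"wy":0,"wz":-0.017},{"gripper":-0.6,"x":0,"y":0,"z":0,"wx":0,"wy":0,"wz":0}]';python3 f.py
```

```text
time: 18.18
tool_pos: [492.3, 9.0, 216.8]
orientation: [-0.001, 0.807, 0.59, -0.004]
contact_force: [-9.4, -8.3, 4.8]
opening: 27.9
theta 0.313 r 174.9 Ftang 10.5 Frad 7.0
```

```bash
python3 - <<'E'
from h import *
b=cams.snapshot("side");crop(b,265,175,315,225,10,"pics/m2.png")
E
```

```text
(no output)
```

View pics/m2.png

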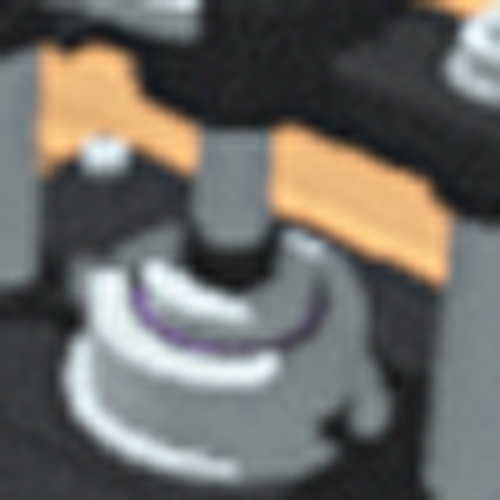

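```bash
python3 -m pendant '[{"gripper":-0.6,"x":0.5,"y":1.5,"z":0,"wx":0,"wy":0,"wz":-0.008}]';python3 f.py
python3 -m pendant '[{"gripper":-0.6,"x":0.5,"y":1.5,"z":0,"wx":0,"wy":0,"wz":-0.008}]';python3 f.py
```

```text
time: 18.35
tool_pos: [492.6, 10.0, 216.8]
orientation: [-0.001, 0.81, 0.587, -0.005]
contact_force: [-9.4, -11.0, 5.2]
opening: 27.5
theta 0.319 r 174.9 Ftang 13.1 Frad 6.2
time: 18.48
tool_pos: [493.0, 11.4, 216.8]
orientation: [-0.001, 0.812, 0.584, -0.005]
contact_force: [-11.4, -10.6, 5.9]
opening: 27.9
theta 0.327 r 174.9 Ftang 13.3 Frad 8.1
```

```bash
python3 -m pendant '[{"gripper":-0.6,"x":0.5,"y":1.5,"z":0,"wx":0,"wy":0,"wz":-0.008}]';python3 f.py
python3 -m pendant '[{"gripper":-0.6,"x":0.4,"y":1.0,"z":0,"wx":0,"wy":0,"wz":-0.006}]';python3 f.py
```

```text
time: 18.6
tool_pos: [493.4, 12.8, 216.8]
orientation: [-0.0, 0.814, 0.58, -0.005]
contact_force: [-10.2, -11.1, 5.3]
opening: 27.3
theta 0.336 r 174.8 Ftang 13.5 Frad 6.6
time: 18.73
tool_pos: [493.7, 13.7, 216.8]
orientation: [-0.0, 0.816, 0.578, -0.005]
contact_force: [-10.7, -10.7, 5.1]
opening: 27.8
theta 0.341 r 174.8 Ftang 13.3 Frad 7.2
```

```bash
python3 -m pendant '[{"gripper":-0.6,"x":0.5,"y":1.4,"z":0,"wx":0,"wy":0,"wz":-0.008}]';python3 f.py
python3 -m pendant '[{"gripper":-0.6,"x":0.5,"y":1.0,"z":0,"wx":0,"wy":0,"wz":-0.006}]';python3 f.py
```

```text
time: 18.85
tool_pos: [494.1, 15.1, 216.8]
orientation: [-0.0, 0.818, 0.575, -0.005]
contact_force: [-10.2, -12.1, 5.8]
opening: 27.8
theta 0.349 r 174.8 Ftang 14.6 Frad 6.2
time: 18.98
tool_pos: [494.4, 16.0, 216.8]
orientation: [-0.001, 0.82, 0.572, -0.005]
contact_force: [-11.9, -11.7, 5.5]
opening: 27.4
theta 0.355 r 174.8 Ftang 14.7 Frad 7.9
```

About 14.7 N under motion, which is properly firm. Releasing: open, then straight up.

```bash
python3 -m pendant '[{"gripper":0.2,"x":0,"y":0,"z":0,"wx":0,"wy":0,"wz":0},{"gripper":0.2,"x":0,"y":0,"z":0,"wx":0,"wy":0,"wz":0},{"gripper":0.2,"x":0,"y":0,"z":0,"wx":0,"wy":0,"wz":0},{"gripper":0.2,"x":0,"y":0,"z":0,"wx":0,"wy":0,"wz":0},{"gripper":0.2,"x":0,"y":0,"z":0,"wx":0,"wy":0,"wz":0}]';python3 f.py
python3 -m pendant '[{"gripper":0.2,"x":0,"y":0,"z":25,"wx":0,"wy":0,"wz":0},{"gripper":0.2,"x":0,"y":0,"z":40,"wx":0,"wy":0,"wz":0},{"gripper":0.2,"x":-30,"y":0,"z":40,"wx":0,"wy":0,"wz":0},{"gripper":0.2,"x":-40,"y":0,"z":30,"wx":0,"wy":0,"wz":0},{"gripper":0.2,"x":0,"y":0,"z":0,"wx":0,"wy":0,"wz":0},{"gripper":0.2,"x":0,"y":0,"z":0,"wx":0,"wy":0,"wz":0}]'
python3 - <<'E'
from h import *
a=cams.snapshot("scene");b=cams.snapshot("side")
A=cv2.resize(a["image"][140:260,185:285],None,fx=4,fy=4,interpolation=2);B=cv2.resize(b["image"][120:240,235:335],None,fx=4,fy=4,interpolation=2)
cv2.imwrite("pics/p9.png",np.hstack([A,B])[:,:,::-1])
cv2.imwrite("pics/p9s.png",a["image"][:,:,::-1])
E
```

```text
time: 19.6
tool_pos: [499.2, 19.1, 217.1]
orientation: [-0.0, 0.82, 0.573, 0.0]
contact_force: [0.1, -0.3, -0.8]
opening: 54.8
theta 0.380 r 171.3 Ftang 0.2 Frad -0.2
time: 20.35
tool_pos: [429.1, 18.9, 351.5]
orientation: [-0.0, 0.82, 0.572, 0.0]
contact_force: [-0.9, 0.4, -1.0]
opening: 54.7
```

View pics/p9.png

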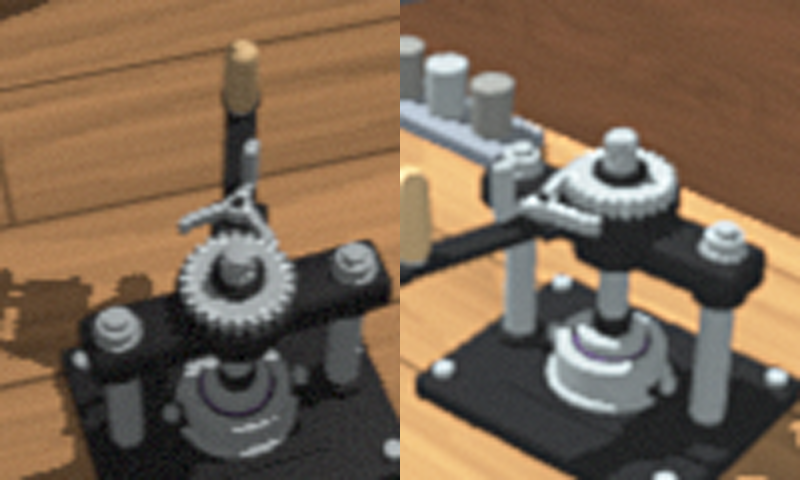

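View pics/p9s.png

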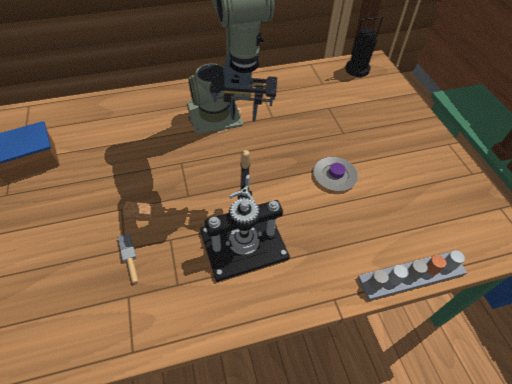

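Lever, pawl and bystanders look right. As a quick check that the puck is flush, I'm measuring the thickness of the violet band against the prediction.

```bash
python3 - <<'E'
from h import *
b=cams.snapshot("side")
ax=np.array([660.,-36.4]); v=b["extrinsics"][:2,3]-ax; v/=np.linalg.norm(v)
for h in(0,1,2):
    lo=proj(b,(*(ax+30*v),60));hi=proj(b,(*(ax+27*v),60+h)); print(h,np.round(lo,1),np.round(hi,1),"thick",round(lo[1]-hi[1],2))
for n,s in(("start",dict(np.load("side0.npz"))),("now",b)):
    im=s["image"].astype(float); viol=(im[...,0]+im[...,2])/2-im[...,1]
    c0=int(round(lo[0]))
    p=viol[195:222,c0-2:c0+3].mean(1); print(n,np.round(p).astype(int).tolist(), "sum/100",(np.clip(p,6,None)-6).sum()/100)
crop(b,265,175,315,225,10,"pics/m3.png")
E
```

```text
0 [287.4 209.7] [287.4 209.1] thick 0.58
1 [287.4 209.7] [287.4 208.9] thick 0.84
2 [287.4 209.7] [287.5 208.6] thick 1.09
start [-2, 0, -1, 1, 0, -2, -4, -4, -4, -5, 3, 22, 45, 50, 39, 5, -7, -4, -5, -3, -2, -2, -3, -3, -3, -3, -5] sum/100 1.3230000000000002
now [-3, -4, -3, -3, -2, -1, 0, 0, -1, -4, -5, -5, -4, -3, 13, 5, -6, -4, -4, -3, -3, -3, -3, -3, -3, -4, -4] sum/100 0.072
```

View pics/m3.png

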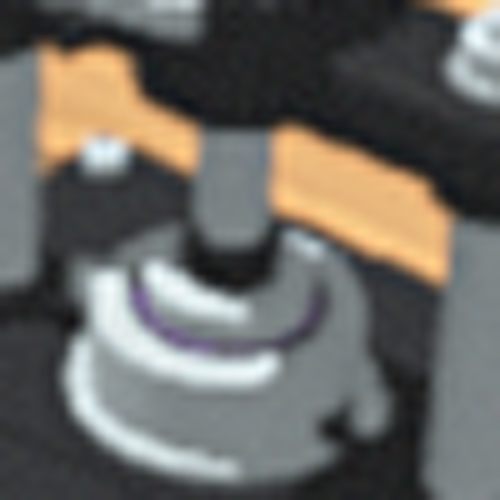

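The band is now under about 0.6 px, as predicted for a flush puck; a 1 mm proud puck would show 0.84 px. Handing in.

```bash
python3 -c "
from workcell import arm
print(arm.job_done()); s=arm.state(); print(s['time'],s['contact_force'])"
```

```text
the job is handed in; nothing more can be done
None
the job is handed in; nothing more can be done
```

I flipped the pawl to lowering with the shut fingers. Three driving strokes, with two back strokes between them, wound the ram down until the puck was home. I stopped at about 14.7 N at the grip while still moving, well short of 20 N. Then I opened the jaws, withdrew straight up and handed in at about 20.5 s.

**Last checks:**
- **Pawl:** its tab was still on the lowering side in the pictures.
- **Lever:** it stood where I left it, at about 0.35 rad.
- **Puck:** the violet rim had shrunk to the thin ring expected of a flush puck. At this resolution that is only good to about 1 mm, so the climbing lever force is the main evidence that it is home.
- **Bystanders:** the plate, spare puck and brush looked unmoved in the final view. The cork was in shadow and I could not see it clearly, but the arm never went near it.
- **Contact:** nothing touched the gripper, with the force reading at about 1 N (noise).

**Disagreements:**
- While gripping I saw a sideways force along the lever of up to about 12 N, because my swing centre was slightly off. I kept it out of the grip-force figure.
- The force climbed at roughly 0.3 N per mm of grip travel instead of the stated 0.6. It also read lower when standing still, so I judged firmness from readings while moving.

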